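Sort loose whole spices back into the masala dabba

ROBOT

A 7-joint arm with a two-finger parallel gripper is mounted at the origin on the work surface. World frame = base frame: x ahead of the robot, y to its left, z up, the work surface at z = 0. Lengths are in m, angles in rad, forces in N, time in s.
With the tool pointing down it reaches from about 0.4 to 0.85 m from the base axis. Payload 4.5 kg.
Tool frame: the origin (TCP) lies at the very end of the fingers, on their centre line; the grasp point (between the pads) lies 19 mm behind it (r.grip_point_offset is the distance from the TCP to the grasp point, in m); y points along the fingers, x is the direction in which the jaws open and shut, and the axes are right-handed (so a half turn about y gives the same grasp; the last joint's range is limited). The gripper opens to 88 mm and grips with 3 to 60 N. Pads are 18 mm wide; open, the fingers measure 123 mm over their backs; the gripper's body (75 mm by 187 mm) begins 45 mm behind the grasp point.
Start: joints at [1.143, 0.689, -0.195, 1.565, 0.157, 0.902, -0.215], TCP at [0.279, -0.56, 0.239] pointing down, gripper open.
Joint ranges: [-3.01, 3.01], [-0.46, 2.08], [-1.47, 1.51], [0.13, 2.56], [-1, 4.14], [0.04, 2.09], [-2.66, 2.66]. Speed limits (rad/s): [2.57, 2.57, 3.14, 3.14, 3.14, 3.14, 3.14].

INTERFACE

Orientations are given as a unit quaternion [x, y, z, w].
In Python, from plant import get_state, snapshot, camera_params, job, r gives the robot as it stands.
- The arm moves only by the tool carry_out, never from a script. Its arguments are lists of equal length, an entry for each row: "offset": the shift along the world's x, y, z in m, a list of three; "twist": the turn about the world's z in degrees. In form: {"offset": [[tx, ty, tz], ...], "twist": [twist, ...]}. A call has 1 to 8 rows; each row shifts and turns the commanded pose from where the row before left it; what a row does not reach is not made up. A row lasts 1/8 s, in which the tool goes at most 62.5 mm and 10.7 degrees, less where a joint would pass 70% of its speed; a pose out of reach is approached as far as the arm can. A call with a gripper value outside its range is refused whole. "grip" is the finger opening in m, from 0 to 0.0881, set as the call begins (left out, the last holds). The fingers move at their own pace and stop on an object; "newtons" is the grip in N (left out, the last holds). Time passes only in rows, so rows that do not move let the fingers close. It gives the time, the measured TCP pose, the force and the opening at its end, in the units of the state.
- get_state(): the state, without advancing time (a new reading comes with each control period).
- snapshot(name): name is "scene" or "top" or "wrist"; returns the picture (480x640x3 uint8, red, green, blue); there is no depth.
- camera_params(name): a dict with "camera_matrix" (3x3 intrinsics, pixels), "eye" and "orientation" of the camera in the world. Camera axes: x right, y up, looking along -z (the intrinsics and any distortion apply to the point x, -y, -z); pixel columns grow to the right and rows downward; lengths in m; the calibration is good to about 2 mm. A picture is of the moment at which its call begins: read the wrist's pose just before it. camera_params takes no time and is no camera call; for the wrist camera it gives the pose at the moment of the call.
- job.finish_job(): hands the job in, once; it reports no verdict.
The state is a dict: "clock": time; "q": joint angles; "qd": joint speeds; "joint_torque": joint torques, N m; "tool_pos": TCP position; "eef_rot": TCP orientation; "contact_force": force on the tool from outside, world axes, zero at the start; "moment": the same for the moment, N m; "opening": opening from 0.0 (shut) to 1.0 (fully open).
Only numpy, scipy, OpenCV 4.12 (cv2) and the standard library are available. Lean on these libraries where they do the work, as an engineer would, in place of code of your own. Each camera call takes 0.05 s, during which the arm holds its last target. There are 200 camera calls.

TASK

Four whole spices lie mixed up on the steel thali: a nutmeg, a piece of cinnamon, a finger of turmeric and a lump of pink rock salt. Put each one back into the cup of the open masala dabba that already holds its own kind, well down inside the cup. Leave the blue tub, the pinch bowl and the sieve where they are.

Things in the scene. Friction and masses are not known exactly. Their poses are not given: they have to be found in the camera images.
- nutmeg: Whole nutmeg: a grey-brown egg shape lying on its side, 30 mm long, 24 mm thick, 10 to 17 g. Lies loose on the thali (fixed round steel plate, 270 mm across, rim 20 mm high); the plate's floor is 4 mm above the worktop. Origin: its centre, 12 mm above that floor; x along its length, z up. The four spices lie at least 80 mm apart between centres.
- cinnamon: Piece of cinnamon: a red-brown double-rolled stick lying flat, 48 mm long, 23 mm wide, 12 mm high, 10 to 17 g. Lies loose on the thali (fixed round steel plate, 270 mm across, rim 20 mm high); the plate's floor is 4 mm above the worktop. Origin: its centre, 6 mm above that floor; x along its length, z up. The four spices lie at least 80 mm apart between centres.
- turmeric: Finger of dried turmeric: a mustard-yellow, slightly bent, round-ended rod lying flat, 52 mm long, 17 mm thick (23 mm wide over the bend), 11 to 20 g. Lies loose on the thali (fixed round steel plate, 270 mm across, rim 20 mm high); the plate's floor is 4 mm above the worktop. Origin: its centre, 8.5 mm above that floor; x along its length, z up. The four spices lie at least 80 mm apart between centres.
- salt: Lump of pink rock salt: a pale pink angular chunk, 34 mm long, 28 mm wide, 24 mm high, 38 to 63 g. Lies loose on the thali (fixed round steel plate, 270 mm across, rim 20 mm high); the plate's floor is 4 mm above the worktop. Origin: its centre, 12 mm above that floor; x along its length, z up. The four spices lie at least 80 mm apart between centres.
- cup_nutmeg: The nutmeg cup: the dabba cup with three grey-brown nutmegs lying in it (up to 25 mm above its underside). Round steel, 75 mm outside, 71 mm inside diameter, 48 mm high, wall 2 mm; one of seven equal cups, 78 mm apart, in the open round dabba (242 mm across, wall 56 mm high); dabba and cups stay fixed. Origin: centre of its underside, 3 mm above the worktop, z up.
- cup_cinnamon: The cinnamon cup: the dabba cup with three red-brown rolled sticks lying side by side in it (up to 14 mm above its underside). Round steel, 75 mm outside, 71 mm inside diameter, 48 mm high, wall 2 mm; one of seven equal cups, 78 mm apart, in the open round dabba (242 mm across, wall 56 mm high); dabba and cups stay fixed. Origin: centre of its underside, 3 mm above the worktop, z up.
- cup_turmeric: The turmeric cup: the dabba cup with three mustard-yellow fingers lying side by side in it (up to 18 mm above its underside). Round steel, 75 mm outside, 71 mm inside diameter, 48 mm high, wall 2 mm; one of seven equal cups, 78 mm apart, in the open round dabba (242 mm across, wall 56 mm high); dabba and cups stay fixed. Origin: centre of its underside, 3 mm above the worktop, z up.
- cup_salt: The rock salt cup: the dabba cup with three pink lumps in it (up to 19 mm above its underside). Round steel, 75 mm outside, 71 mm inside diameter, 48 mm high, wall 2 mm; one of seven equal cups, 78 mm apart, in the open round dabba (242 mm across, wall 56 mm high); dabba and cups stay fixed. Origin: centre of its underside, 3 mm above the worktop, z up.
- tub: Bystander: closed blue plastic tub with a press-button lid, 110 x 110 mm and 112 mm high, loose. Origin: centre of its underside.
- pinch_bowl: Bystander: small white ceramic pinch bowl, 84 mm across, 34 mm high, loose. Origin: centre of its underside.
- sieve: Bystander: small steel sieve with a wooden handle, lying mouth down, 86 mm across, 39 mm high, the handle reaching 173 mm from the middle along -x, loose. Origin: centre of its rim on the worktop.
Things that resemble listed ones, but are neither listed nor needed, are in the scene too. Leave any purple or turquoise look-alike of the cup_nutmeg alone.

How it is judged:
By the outcome, as a careful person would: the job done as asked, in the order asked, and still so for the second after the job is handed in, with the robot touching nothing.
It also fails if it takes over 88 s, if anything falls off the work surface, if the arm or the gripper's body presses on something with over 40 N, if the wrist force passes 120 N, or if a joint passes its speed limit or range.

## Working session

There is one attempt and no reset: what is moved stays moved. The work goes in short steps, Python scripts to look and compute and a tool call to move; the robot and the scene stay as the last step left them, time stands still between calls to the robot, and variables do not carry over. Pictures are saved under pics/ and viewed, about 12 in all and at most 16, crops included, and the job is handed in when it is done.

Besides the shell and the picture viewer there is one more tool, called after "Call:" by a JSON object that holds its "method" and its "body", one argument or row to a line. carry_out: Moves the arm, as the interface text tells. Its arguments: {"type":"object","properties":{"offset":{"type":"array"},"twist":{"type":"array"},"grip":{"type":"number"},"newtons":{"type":"number"}},"required":["offset","twist"]}

```bash
mkdir -p pics; ls; cat > h.py <<'E'
import numpy as np, cv2
from scipy.spatial.transform import Rotation as R
from plant import get_state, snapshot, camera_params, job, r
def save(cam,name):
    p=camera_params(cam); im=snapshot(cam); cv2.imwrite(f'pics/{name}.png',im[:,:,::-1]); return im,p
def tow(p,uv,z):
    K=np.array(p['camera_matrix']); d=np.linalg.inv(K)@[uv[0],uv[1],1]; d=np.array([d[0],-d[1],-d[2]])
    d=R.from_quat(p['orientation']).apply(d) if np.size(p['orientation'])==4 else np.array(p['orientation'])@d
    e=np.array(p['eye']); return e+d*(z-e[2])/d[2]
E
python3 - <<'E'
from h import *
for c in('top','scene'):
    im,p=save(c,c); print(p)
s=get_state(); print(s)
E
```

```text
pics
{'camera_matrix': array([[550.69432532,   0.        , 315.32872062],
       [  0.        , 550.69432532, 239.33843098],
       [  0.        ,   0.        ,   1.        ]]), 'eye': array([0.42272616, 0.01037198, 1.29489721]), 'orientation': array([-0.03520063,  0.03593769,  0.70742735, -0.70499357])}
{'camera_matrix': array([[527.90683881,   0.        , 317.56440194],
       [  0.        , 527.90683881, 244.30744704],
       [  0.        ,   0.        ,   1.        ]]), 'eye': array([ 1.27114208, -0.79328019,  0.90672526]), 'orientation': array([0.40391085, 0.16083551, 0.31617751, 0.84321987])}
{'clock': 0.1, 'q': array([ 1.14277618,  0.68991036, -0.19451583,  1.56622029,  0.15727983,
        0.9024873 , -0.2151285 ]), 'qd': array([-0.00067711, -0.00298253,  0.00122462, -0.00245694,  0.0008428 ,
        0.00075702, -0.00012598]), 'joint_torque': array([-2.36914078e-03, -5.28493023e+01, -1.27093256e+00, -1.53832984e+01,
       -5.25370846e-02,  2.05944387e-03,  2.23544600e-05]), 'tool_pos': array([ 0.27820255, -0.55904554,  0.23798898]), 'eef_rot': array([-0.60089313,  0.37279883, -0.37177811,  0.60143954]), 'contact_force': array([0.8750627 , 1.03531866, 0.16567844]), 'moment': array([-0.00419806,  0.00848777,  0.00497125]), 'opening': 1.001588068098125}
```

View pics/top.png

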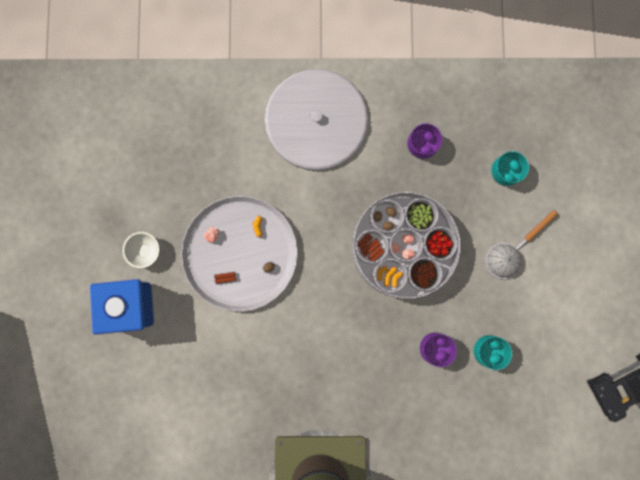

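View pics/scene.png

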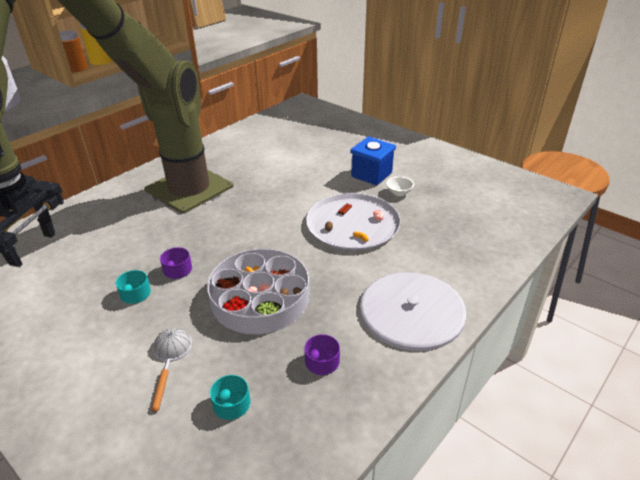

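```bash
python3 - <<'E'
from h import *
im=cv2.imread('pics/top.png'); p=camera_params('top')
hsv=cv2.cvtColor(im,cv2.COLOR_BGR2HSV)
m=(hsv[:,:,1]>70).astype(np.uint8)
m[:190]=0;m[310:]=0;m[:,:190]=0;m[:,298:]=0
n,l,st,ce=cv2.connectedComponentsWithStats(m)
for i in range(1,n):
    if st[i][4]<15: continue
    ys,xs=np.where(l==i)
    P=np.array([tow(p,(x,y),.012)[:2] for x,y in zip(xs,ys)],np.float32)
    rc=cv2.minAreaRect(P*1000)
    ev,V=np.linalg.eigh(np.cov(P.T)); a=np.degrees(np.arctan2(V[1,1],V[0,1]))
    print(ce[i].round(1),st[i][4],P.mean(0).round(4),np.round(rc[0],1),np.round(rc[1],1),'ang',round(a%180,1))
for uv in[(387,216),(371,247),(388,275),(406,246),(421,215),(439,244),(424,274)]: print(uv,tow(p,uv,.02).round(3))
print('plate',tow(p,(241,254),.02).round(3))
big=np.hstack([cv2.resize(im[190:315,178:303],(400,400),interpolation=2),cv2.resize(im[183:308,345:470],(400,400),interpolation=2)])
cv2.imwrite('pics/crop.png',big)
E
```

```text
[257.3 225.9] 164 [0.5844 0.1449] [584.2 145.6] [47.4 23.5] ang 2.8
[211.3 235. ] 132 [0.5634 0.2524] [564.5 253.2] [26.4 33.4] ang 135.5
[268.4 266.9] 69 [0.4882 0.1183] [487.9 118.1] [18.2 21.3] ang 119.0
[224.8 277.3] 181 [0.4642 0.2196] [464.1 219.6] [20.7 47.2] ang 97.3
(387, 216) [ 0.606 -0.159  0.02 ]
(371, 247) [ 0.533 -0.12   0.02 ]
(388, 275) [ 0.468 -0.159  0.02 ]
(406, 246) [ 0.535 -0.202  0.02 ]
(421, 215) [ 0.608 -0.238  0.02 ]
(439, 244) [ 0.54  -0.279  0.02 ]
(424, 274) [ 0.47  -0.242  0.02 ]
plate [0.518 0.181 0.02 ]
```

View pics/crop.png

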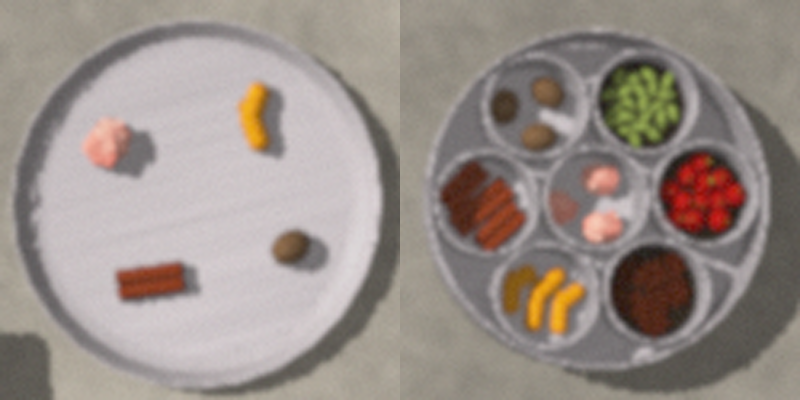

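```bash
cat >> h.py <<'E'
def show():
    s=get_state(); M=R.from_quat(s['eef_rot']).as_matrix()
    print('t',s['clock'],'pos',s['tool_pos'].round(4),'jaw ang',np.degrees(np.arctan2(M[1,0],M[0,0])).round(1),'down',M[:,1].round(3),'open',round(s['opening']*88.1,1),'F',s['contact_force'].round(1),'q',s['q'].round(2))
E
python3 - <<'E'
from h import *
show()
p=camera_params('wrist'); print(p)
M=R.from_quat(p['orientation']).as_matrix(); print(-M[:,2], M[:,1])
from scipy.optimize import least_squares
pt=camera_params('top')
c=np.array([(596,200),(535,105),(487,200),(546,298),(642,100),(702,193),(652,290)])
w=np.array([tow(pt,(345+(a-400)/3.2,183+b/3.2),.051)[:2] for a,b in c])
a0=[np.nan]+[np.arctan2(*(x-w[0])[::-1]) for x in w[1:]]
k=np.array([0,1,2,3,5,4,3.]) 
ks=[0,0,1,2,5,4,3]
def f(v):
    o=[v[:2]]+[v[:2]+.078*np.array([np.cos(v[2]+q*np.pi/3),np.sin(v[2]+q*np.pi/3)]) for q in ks[1:]]
    return (np.array(o)-w).ravel()
s=least_squares(f,[*w[0],a0[1]]); print(s.x, (f(s.x).reshape(-1,2)*1000).round(1)); print((f(s.x).reshape(-1,2)+w).round(4))
E
```

```text
t 0.1 pos [ 0.2782 -0.559   0.238 ] jaw ang -63.5 down [-0.001  0.001 -1.   ] open 88.2 F [0.9 1.  0.2] q [ 1.14  0.69 -0.19  1.57  0.16  0.9  -0.22]
{'camera_matrix': array([[350.47629754,   0.        , 315.15308068],
       [  0.        , 350.47629754, 240.02125864],
       [  0.        ,   0.        ,   1.        ]]), 'eye': array([ 0.3447667 , -0.5260423 ,  0.38482457]), 'orientation': array([-0.1239073 ,  0.0777557 , -0.52062304,  0.84116151])}
[-0.25982819 -0.12748929 -0.95720207] [ 0.85658713  0.42719726 -0.28941492]
[ 0.53523707 -0.19612438  0.56021903] [[ 1.6  1.2]
 [-0.4  0.5]
 [-1.5  1.9]
 [ 1.9  1. ]
 [-0.9 -1.1]
 [-0.2 -1.5]
 [-0.6 -2. ]]
[[ 0.5352 -0.1961]
 [ 0.6013 -0.1547]
 [ 0.5324 -0.1182]
 [ 0.4663 -0.1596]
 [ 0.6042 -0.2326]
 [ 0.5381 -0.2741]
 [ 0.4692 -0.2376]]
```

Call:
{"method": "carry_out", "body": {
  "offset": [
    [0.03,0.05,0.01],
    [0.03,0.05,0.01],
    [0.03,0.05,0.01],
    [0.03,0.05,0.01],
    [0.03,0.05,0.01],
    [0.03,0.05,0],
    [0.03,0.05,0],
    [0,0,0]
  ],
  "twist": [0,0,0,0,0,0,0,0]
}}

```text
clock: 1.1
tool_pos: [0.4912, -0.2035, 0.2887]
eef_rot: [-0.602, 0.369, -0.369, 0.604]
contact_force: [-1.2, -1.4, -0.4]
opening: 1.004
```

```bash
python3 - <<'E'
from h import *
show(); im,p=save('wrist','w1'); print(p['eye'])
# fit: project the hex cup circles (inner rim r=.0355, z=.051) for checking
K=p['camera_matrix'];Rm=R.from_quat(p['orientation'])
def proj(X):
    c=Rm.inv().apply(np.array(X)-p['eye']); c=c*[1,-1,-1]; q=c@K.T; return q[:,:2]/q[:,2:]
o=im[:,:,::-1].copy()
t=np.linspace(0,2*np.pi,60)
for c in [(.5352,-.1961),(.6013,-.1547),(.5324,-.1182),(.4663,-.1596)]:
    pts=proj(np.c_[c[0]+.0355*np.cos(t),c[1]+.0355*np.sin(t),0*t+.051]); cv2.polylines(o,[pts.astype(np.int32)],True,(0,255,0),1)
cv2.imwrite('pics/w1o.png',o)
E
```

```text
t 1.1 pos [ 0.4912 -0.2035  0.2887] jaw ang -62.9 down [ 0.002  0.003 -1.   ] open 88.5 F [-1.2 -1.4 -0.4] q [ 0.43  0.5  -0.2   1.78  0.12  0.87 -0.92]
[ 0.55714489 -0.17001898  0.43569524]
```

View pics/w1o.png

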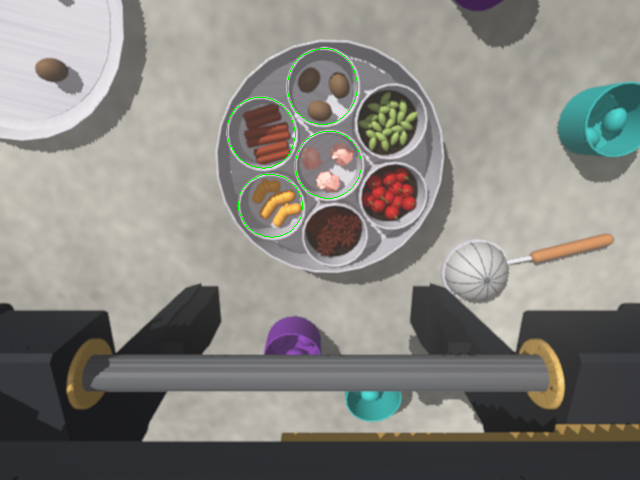

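```bash
python3 - <<'E'
from h import *
p=camera_params('wrist')
for n,c,L in [('nut',(.6013,-.1547),[(309,79),(339,84),(319,110),(342,108)]),('salt',(.5352,-.1961),[(312,157),(343,154),(328,181),(348,178)])]:
    for uv in L: print(n,((tow(p,uv,.014)[:2]-c)*1000).round(0))
E
```

```text
nut [ 3. 14.]
nut [ 14. -18.]
nut [-21. -11.]
nut [ -7. -33.]
salt [-4. 15.]
salt [ 15. -16.]
salt [-21. -15.]
salt [ -7. -35.]
```

Call:
{"method": "carry_out", "body": {
  "offset": [
    [-0.01,0.05,0],
    [-0.01,0.05,0],
    [-0.01,0.05,0],
    [-0.005,0.05,0],
    [0,0.05,0],
    [0,0.05,0],
    [0,0.03,0],
    [0,0,0]
  ],
  "twist": [0,0,0,0,0,0,0,0],
  "grip": 0.05
}}

```text
clock: 2.15
tool_pos: [0.4535, 0.1211, 0.2886]
eef_rot: [-0.602, 0.372, -0.372, 0.602]
contact_force: [0.0, -0.8, 0.2]
opening: 0.57
```

```bash
python3 - <<'E'
from h import *
show(); im,p=save('wrist','w2')
hsv=cv2.cvtColor(im,cv2.COLOR_RGB2HSV)
m=((hsv[:,:,1]>60)&(hsv[:,:,2]>40)).astype(np.uint8)
m[300:]=0
m=cv2.morphologyEx(m,cv2.MORPH_OPEN,np.ones((3,3)))
n,l,st,ce=cv2.connectedComponentsWithStats(m)
for i in range(1,n):
    if st[i][4]<200: continue
    ys,xs=np.where(l==i)
    P=np.array([tow(p,(x,y),.012)[:2] for x,y in zip(xs,ys)],np.float32)
    rc=cv2.minAreaRect(P*1000)
    ev,V=np.linalg.eigh(np.cov(P.T)); a=np.degrees(np.arctan2(V[1,1],V[0,1]))
    print(ce[i].round(1),st[i][4],P.mean(0).round(4),np.round(rc[0],1),np.round(rc[1],1),'ang',round(a%180,1), hsv[ys,xs].mean(0).round())
E
```

```text
t 2.15 pos [0.4535 0.1211 0.2886] jaw ang -63.4 down [-0.  0. -1.] open 50.2 F [ 0.  -0.8  0.2] q [-0.21  0.42 -0.22  1.95  0.12  0.78 -1.6 ]
[251.2  55.5] 661 [0.5619 0.2535] [563.4 253.1] [27.4 35.1] ang 127.3 [  4.  78. 209.]
[ 42.3 123. ] 10293 [0.3897 0.4396] [381.8 431.2] [147.2 106.9] ang 176.0 [111. 160. 120.]
[348.7  84.6] 763 [0.5836 0.1448] [583.3 145.8] [51.2 23.3] ang 1.3 [ 17. 142. 206.]
[243.1 153.1] 763 [0.4629 0.2206] [462.9 220.6] [21.4 48.3] ang 98.1 [  5. 118. 136.]
[328.9 173.3] 256 [0.4872 0.1199] [487.3 119.8] [16.4 25.3] ang 134.9 [ 13.  74. 131.]
[594.9 186.4] 325 [ 0.6169 -0.1742] [ 616.5 -174.5] [24.3 23.8] ang 100.4 [ 14.  85. 111.]
[575.  207.3] 206 [ 0.5857 -0.169 ] [ 586.3 -169.4] [21.4 18.1] ang 75.1 [ 14.  88. 124.]
[633.  226.5] 410 [ 0.5987 -0.2493] [ 598.3 -247.1] [48.2 18.2] ang 37.2 [ 38.  95. 137.]
[520.9 232.7] 988 [ 0.5294 -0.1291] [ 531.3 -127.9] [52.2 39.5] ang 14.8 [  5. 126. 120.]
[585.2 245.9] 284 [ 0.5518 -0.2124] [ 552.1 -211.9] [25.7 22.6] ang 106.1 [  4.  77. 180.]
[628.4 284.4] 693 [ 0.5349 -0.2975] [ 534.2 -294.7] [51. 32.] ang 27.6 [  8. 166. 151.]
[519.3 288.4] 653 [ 0.4663 -0.1729] [ 466.4 -171.2] [34.2 45.8] ang 137.1 [ 17. 156. 200.]
```

View pics/w2.png

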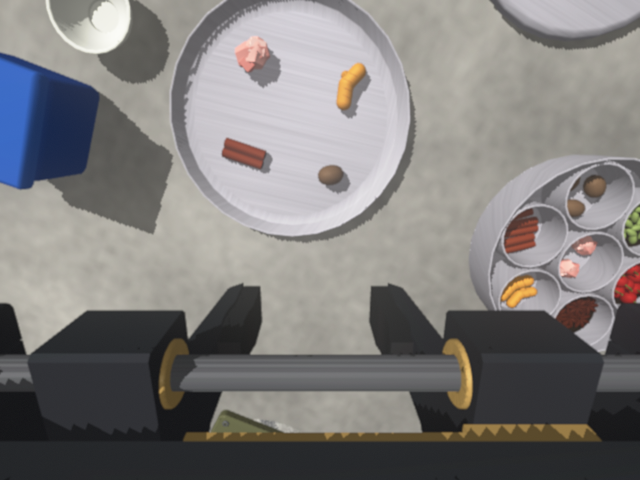

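```bash
python3 - <<'E'
from h import *
p=camera_params('wrist')
im=cv2.imread('pics/w2.png'); hsv=cv2.cvtColor(im,cv2.COLOR_BGR2HSV)
print(hsv[160:190:3,312:350:3,1]); 
bg=im[155:195,305:360].astype(int); rb=im.astype(int)[:,:,2]-im.astype(int)[:,:,0]
for th in(15,25,35):
    m=np.zeros(rb.shape,bool); m[155:195,305:360]=rb[155:195,305:360]>th
    ys,xs=np.where(m); P=np.array([tow(p,(x,y),.016)[:2] for x,y in zip(xs,ys)],np.float32)
    ev,V=np.linalg.eigh(np.cov(P.T)); print(th,len(xs),P.mean(0),np.sqrt(ev)*4000,np.degrees(np.arctan2(V[1,1],V[0,1]))%180,cv2.minAreaRect(P*1000))
E
```

```text
[[ 7  7  7  7  7  9  7  6  7  7  6  8  7]
 [ 9  9  9  7  9  8  8  8  6  8  8  8  6]
 [ 6  7  7  7 14 53 69 67 48  8  8  8  8]
 [ 7  7  6 49 83 83 80 79 73 65  7  9  8]
 [ 7  7 14 84 81 79 78 76 72 64 35  7  7]
 [ 7  7 34 80 80 76 75 73 69 59 31  6  8]
 [ 8  7 10 75 75 73 71 68 59 47  7  8  6]
 [ 7  7  5 49 63 60 56 51 44 19  8  8  6]
 [ 8  6  8  8  9 33 25 16  5  8  6  6  8]
 [ 6  8  6  8  8  6  9  6  6  8  6  9  8]]
15 348 [0.48699832 0.11666559] [21.39132191 28.72934218] 129.88321634763733 ((486.8531494140625, 116.59666442871094), (21.045452117919922, 27.24321937561035), 26.56622314453125)
25 261 [0.48744252 0.11801472] [17.48510378 26.41642649] 134.65971930002118 ((487.1322937011719, 117.42282104492188), (17.516794204711914, 23.650846481323242), 26.613710403442383)
35 171 [0.48776534 0.11982052] [13.4506961  22.43445582] 139.1443475360038 ((487.89990234375, 119.81908416748047), (13.974482536315918, 20.053810119628906), 26.613510131835938)
```

Call:
{"method": "carry_out", "body": {
  "offset": [
    [0.005,-0.001,-0.02],
    [0.005,-0.001,-0.02],
    [0.005,-0.001,-0.02],
    [0.005,-0.001,-0.02],
    [0.005,0,-0.02],
    [0.005,0,-0.02],
    [0.0035,0,-0.02],
    [0,0,-0.02]
  ],
  "twist": [-10.4,-10.4,-10.4,-10.4,-10.4,-10.4,-10.4,-10]
}}

```text
clock: 3.2
tool_pos: [0.4877, 0.113, 0.1283]
eef_rot: [0.201, -0.677, 0.679, -0.201]
contact_force: [0.1, 0.5, 0.6]
opening: 0.57
```

```bash
python3 - <<'E'
from h import *
show()
E
```

```text
t 3.2 pos [0.4877 0.113  0.1283] jaw ang -146.9 down [ 0.001 -0.002 -1.   ] open 50.2 F [0.1 0.5 0.6] q [-0.42  0.72  0.16  2.05 -0.28  0.39 -2.61]
```

Call:
{"method": "carry_out", "body": {
  "offset": [
    [0,0.004,-0.04],
    [0,0,-0.04],
    [0,0,-0.03],
    [0,0,-0.011],
    [0,0,0]
  ],
  "twist": [0,0,0,0,0]
}}

```text
clock: 3.82
tool_pos: [0.4871, 0.1187, 0.0077]
eef_rot: [0.204, -0.677, 0.677, -0.204]
contact_force: [0.6, 0.5, -0.1]
opening: 0.566
```

Call:
{"method": "carry_out", "body": {
  "offset": [
    [0,0,0],
    [0,0,0],
    [0,0,0],
    [0,0,0]
  ],
  "twist": [0,0,0,0],
  "grip": 0.005,
  "newtons": 10
}}

```text
clock: 4.32
tool_pos: [0.4874, 0.1207, 0.0083]
eef_rot: [0.204, -0.677, 0.677, -0.205]
contact_force: [-0.1, 0.6, 5.7]
opening: 0.256
```

```bash
python3 - <<'E'
from h import *
show()
E
```

```text
t 4.325 pos [0.4874 0.1207 0.0083] jaw ang -146.3 down [ 0.001  0.    -1.   ] open 22.6 F [-0.1  0.6  5.7] q [-0.36  0.95  0.05  2.07 -0.32  0.13 -2.57]
```

Call:
{"method": "carry_out", "body": {
  "offset": [
    [0,0,0.02],
    [0,0,0.04],
    [0,0,0.05],
    [0,0,0]
  ],
  "twist": [0,0,0,0]
}}

```text
clock: 4.82
tool_pos: [0.489, 0.1209, 0.1206]
eef_rot: [0.203, -0.677, 0.677, -0.207]
contact_force: [0.4, 1.1, -0.1]
opening: 0.257
```

```bash
python3 - <<'E'
from h import *
show(); im,p=save('wrist','w3')
E
```

```text
t 4.825 pos [0.489  0.1209 0.1206] jaw ang -146.3 down [ 0.006  0.001 -1.   ] open 22.6 F [ 0.4  1.1 -0.1] q [-0.43  0.74  0.16  2.05 -0.3   0.37 -2.58]
```

View pics/w3.png

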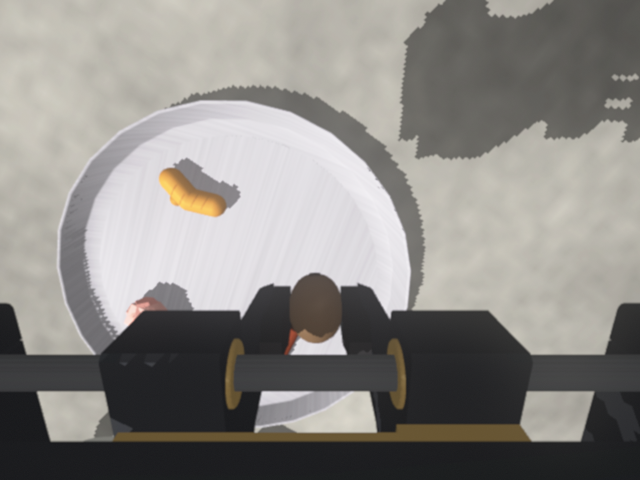

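```bash
python3 - <<'E'
from h import *
p=camera_params('wrist'); s=get_state(); print((tow(p,(316,308),s['tool_pos'][2]+.009)-s['tool_pos'])*1000)
E
```

```text
[ 0.28875975 -2.1456562   9.        ]
```

Call:
{"method": "carry_out", "body": {
  "offset": [
    [0.016,-0.044,0],
    [0.016,-0.044,0],
    [0.016,-0.044,0],
    [0.016,-0.044,0],
    [0.016,-0.044,0],
    [0.016,-0.044,0],
    [0,0,0]
  ],
  "twist": [10,10,10,10,10,10,0]
}}

```text
clock: 5.75
tool_pos: [0.5823, -0.1493, 0.1157]
eef_rot: [0.515, -0.486, 0.486, -0.513]
contact_force: [-0.7, 1.1, -0.6]
opening: 0.257
```

```bash
python3 - <<'E'
from h import *
show()
E
```

```text
t 5.75 pos [ 0.5823 -0.1493  0.1157] jaw ang -86.8 down [-0.001 -0.002 -1.   ] open 22.6 F [-0.7  1.1 -0.6] q [ 0.27  0.82 -0.17  1.74  0.23  0.6  -1.55]
```

Call:
{"method": "carry_out", "body": {
  "offset": [
    [0.005,0.004,-0.03],
    [0,0,-0.02],
    [0,0,-0.009],
    [0,0,0]
  ],
  "twist": [0,0,0,0]
}}

```text
clock: 6.25
tool_pos: [0.5871, -0.1386, 0.0577]
eef_rot: [0.516, -0.484, 0.483, -0.516]
contact_force: [-1.2, -0.1, -0.5]
opening: 0.259
```

```bash
python3 - <<'E'
from h import *
show()
E
```

```text
t 6.25 pos [ 0.5871 -0.1386  0.0577] jaw ang -86.3 down [-0.002  0.001 -1.   ] open 22.8 F [-1.2 -0.1 -0.5] q [ 0.24  0.91 -0.15  1.75  0.25  0.5  -1.58]
```

Call:
{"method": "carry_out", "body": {
  "offset": [
    [0.001,-0.006,-0.002],
    [0,0,0]
  ],
  "twist": [0,0]
}}

```text
clock: 6.5
tool_pos: [0.5894, -0.1467, 0.0573]
eef_rot: [-0.515, 0.484, -0.485, 0.515]
contact_force: [0.3, 0.3, -0.0]
opening: 0.259
```

Call:
{"method": "carry_out", "body": {
  "offset": [
    [0,0,0],
    [0,0,0],
    [0,0,0.02],
    [0,0.01,0.03],
    [0,0.02,0.05]
  ],
  "twist": [0,0,0,0,0],
  "grip": 0.045
}}

```text
clock: 7.12
tool_pos: [0.5881, -0.1162, 0.1579]
eef_rot: [0.516, -0.485, 0.484, -0.515]
contact_force: [0.4, 0.2, -0.1]
opening: 0.511
```

```bash
python3 - <<'E'
from h import *
show()
E
```

```text
t 7.125 pos [ 0.5881 -0.1162  0.1579] jaw ang -86.4 down [-0.002 -0.001 -1.   ] open 45.0 F [ 0.4  0.2 -0.1] q [ 0.22  0.76 -0.19  1.72  0.2   0.68 -1.58]
```

Call:
{"method": "carry_out", "body": {
  "offset": [
    [-0.015,0.042,0],
    [-0.015,0.042,0],
    [-0.016,0.042,0],
    [-0.016,0.042,0],
    [-0.016,0.042,0],
    [-0.016,0.042,0],
    [-0.016,0.042,0],
    [-0.015,0.042,0]
  ],
  "twist": [10.5,10.5,10.5,10.5,10.5,10.5,10.5,10.5]
}}

```text
clock: 8.12
tool_pos: [0.464, 0.2218, 0.1582]
eef_rot: [-0.707, 0.011, -0.013, 0.707]
contact_force: [0.8, 0.2, -0.4]
opening: 0.508
```

Call:
{"method": "carry_out", "body": {
  "offset": [
    [0,0,-0.02],
    [0,0,0]
  ],
  "twist": [10,0]
}}

```text
clock: 8.38
tool_pos: [0.4636, 0.2201, 0.1369]
eef_rot: [0.706, 0.047, -0.047, -0.705]
contact_force: [-0.1, -0.6, -0.2]
opening: 0.509
```

```bash
cat >> h.py <<'E'
def pos(cam,im,p,box,z,th=30):
    u0,v0,u1,v1=box
    rb=im.astype(int)[:,:,0]-im.astype(int)[:,:,2]; m=np.zeros(rb.shape,np.uint8); m[v0:v1,u0:u1]=rb[v0:v1,u0:u1]>th
    n,l,st,ce=cv2.connectedComponentsWithStats(m)
    for i in range(1,n):
        if st[i][4]<60: continue
        ys,xs=np.where(l==i); P=np.array([tow(p,(x,y),z)[:2] for x,y in zip(xs,ys)],np.float32)
        ev,V=np.linalg.eigh(np.cov(P.T)); rc=cv2.minAreaRect(P*1000)
        print(cam,ce[i].round(),st[i][4],P.mean(0).round(4),'rect',np.round(rc[0],1),np.round(rc[1],1),'ang',np.degrees(np.arctan2(V[1,1],V[0,1])).round(1)%180)
E
python3 - <<'E'
from h import *
show(); im,p=save('wrist','w4'); it,pt=save('top','t4')
pos('wrist',im,p,(0,0,640,300),.012)
pos('top',it,pt,(185,195,298,310),.012)
cv2.imwrite('pics/c4.png',np.hstack([im[:,:,::-1][:400,:500],cv2.resize(it[183:308,345:470,::-1],(300,400),interpolation=2)]))
E
```

```text
t 8.375 pos [0.4636 0.2201 0.1369] jaw ang 7.6 down [-0.001 -0.001 -1.   ] open 44.9 F [-0.1 -0.6 -0.2] q [-0.22  0.75 -0.52  1.98  0.66  0.59 -1.06]
wrist [449. 209.] 1590 [0.5655 0.2516] rect [565.7 250.7] [29.8 41.6] ang 144.5
wrist [315. 230.] 1581 [0.463  0.2203] rect [462.9 219.8] [21.3 49.3] ang 97.6
top [257. 226.] 188 [0.5843 0.1452] rect [584.2 145.6] [52.1 23.5] ang 2.5
top [192. 261.] 464 [0.5033 0.297 ] rect [491.7 284.7] [111.9  56. ] ang 170.6
top [234. 291.] 3331 [0.4334 0.1985] rect [446.5 177.9] [248.2 111.1] ang 80.2
top [286. 288.] 186 [0.4389 0.078 ] rect [440.   79.3] [88.7 16.6] ang 48.7
```

View pics/c4.png

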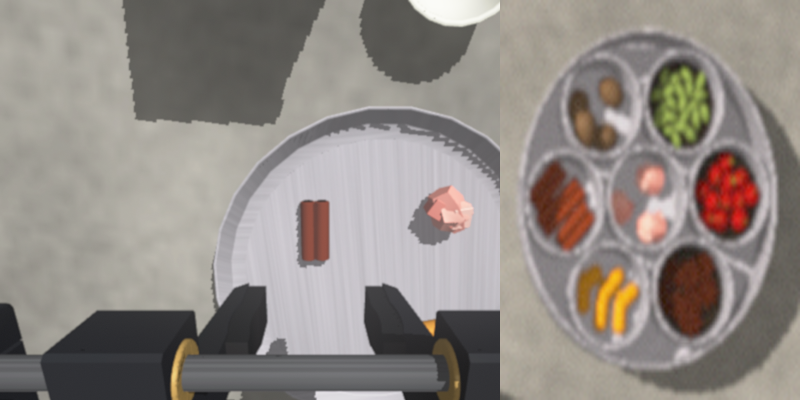

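Call:
{"method": "carry_out", "body": {
  "offset": [
    [0,0,-0.04],
    [0,0,-0.04],
    [0,0,-0.035],
    [0,0,-0.015],
    [0,0,0]
  ],
  "twist": [0,0,0,0,0]
}}

```text
clock: 9.1
tool_pos: [0.4645, 0.2199, 0.0067]
eef_rot: [0.706, 0.046, -0.046, -0.705]
contact_force: [-0.1, -0.4, 0.7]
opening: 0.511
```

Call:
{"method": "carry_out", "body": {
  "offset": [
    [0,0,0],
    [0,0,0],
    [0,0,0],
    [0,0,0]
  ],
  "twist": [0,0,0,0],
  "grip": 0.005,
  "newtons": 10
}}

```text
clock: 9.6
tool_pos: [0.4647, 0.2206, 0.0075]
eef_rot: [-0.705, -0.048, 0.046, 0.706]
contact_force: [-0.1, -0.5, 7.4]
opening: 0.259
```

Call:
{"method": "carry_out", "body": {
  "offset": [
    [0,0,0.02],
    [0,0,0.04],
    [0,0,0.05],
    [0,0,0]
  ],
  "twist": [0,0,0,0]
}}

```text
clock: 10.1
tool_pos: [0.4657, 0.2216, 0.1197]
eef_rot: [-0.704, -0.049, 0.045, 0.707]
contact_force: [1.3, 0.2, -0.3]
opening: 0.25
```

Call:
{"method": "carry_out", "body": {
  "offset": [
    [0.009,-0.048,0],
    [0.009,-0.048,0],
    [0.009,-0.048,0],
    [0.01,-0.049,0],
    [0.01,-0.049,0],
    [0.01,-0.049,0],
    [0.01,-0.049,-0.02],
    [0,0,-0.02]
  ],
  "twist": [5,5,5,5,5,5,4,0]
}}

```text
clock: 11.1
tool_pos: [0.5301, -0.1259, 0.0743]
eef_rot: [0.663, 0.247, -0.25, -0.661]
contact_force: [0.0, 1.5, -0.8]
opening: 0.258
```

```bash
python3 - <<'E'
from h import *
show(); im,p=save('wrist','w5')
E
```

```text
t 11.1 pos [ 0.5301 -0.1259  0.0743] jaw ang 41.2 down [-0.002 -0.003 -1.   ] open 22.7 F [ 0.   1.5 -0.8] q [ 0.53  0.92 -0.67  1.91  0.95  0.66 -0.03]
```

View pics/w5.png

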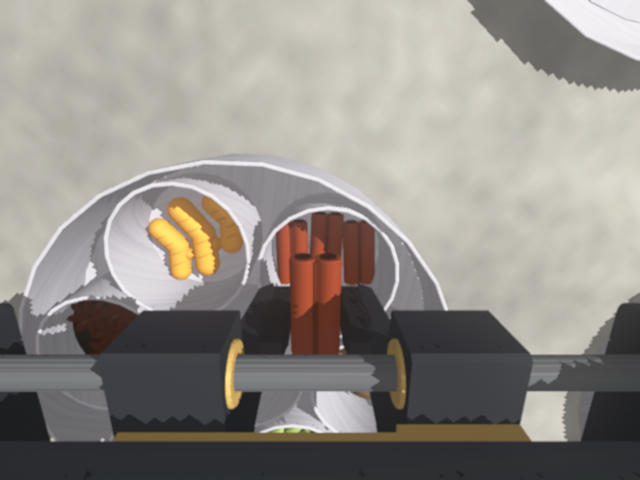

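Call:
{"method": "carry_out", "body": {
  "offset": [
    [0.002,0.007,-0.01],
    [0,0,-0.01],
    [0,0,0]
  ],
  "twist": [0,0,0]
}}

```text
clock: 11.52
tool_pos: [0.5327, -0.1116, 0.0563]
eef_rot: [-0.66, -0.252, 0.252, 0.661]
contact_force: [-0.1, -0.4, 0.3]
opening: 0.251
```

Call:
{"method": "carry_out", "body": {
  "offset": [
    [0,-0.006,-0.004],
    [0,0,0],
    [0,0,0]
  ],
  "twist": [0,0,0]
}}

```text
clock: 11.9
tool_pos: [0.5331, -0.1188, 0.053]
eef_rot: [0.661, 0.251, -0.251, -0.661]
contact_force: [0.9, -0.5, -0.6]
opening: 0.255
```

Call:
{"method": "carry_out", "body": {
  "offset": [
    [0,0,0],
    [0,0,0],
    [0,0,0.02],
    [0,0,0.03],
    [0,0,0.05]
  ],
  "twist": [0,0,0,0,0],
  "grip": 0.031
}}

```text
clock: 12.52
tool_pos: [0.5319, -0.1186, 0.1527]
eef_rot: [-0.66, -0.251, 0.253, 0.661]
contact_force: [0.5, -0.3, 0.2]
opening: 0.35
```

```bash
python3 - <<'E'
from h import *
show()
E
```

```text
t 12.525 pos [ 0.5319 -0.1186  0.1527] jaw ang 41.7 down [-0.003  0.    -1.   ] open 30.8 F [ 0.5 -0.3  0.2] q [ 0.58  0.82 -0.78  1.87  0.79  0.8   0.1 ]
```

Call:
{"method": "carry_out", "body": {
  "offset": [
    [0.009,0.044,0],
    [0.009,0.044,0],
    [0.009,0.044,0],
    [0.009,0.044,0],
    [0.008,0.044,0],
    [0.008,0.044,0],
    [0,0,-0.02],
    [0,0,0]
  ],
  "twist": [8.5,8.5,8.5,8.5,8.5,8,0,0],
  "grip": 0.045
}}

```text
clock: 13.52
tool_pos: [0.5838, 0.1436, 0.1307]
eef_rot: [-0.491, -0.507, 0.511, 0.491]
contact_force: [0.4, -0.6, 0.6]
opening: 0.508
```

```bash
python3 - <<'E'
from h import *
show(); im,p=save('wrist','w6'); it,pt=save('top','t6')
pos('wrist',im,p,(0,0,640,300),.012)
pos('top',it,pt,(185,195,298,310),.012)
cv2.imwrite('pics/c6.png',np.hstack([im[:,:,::-1][:400,100:560],cv2.resize(it[183:308,345:470,::-1],(340,400),interpolation=2)]))
E
```

```text
t 13.525 pos [0.5838 0.1436 0.1307] jaw ang 92.1 down [-0.004 -0.003 -1.   ] open 44.7 F [ 0.4 -0.6  0.6] q [ 0.17  0.97 -0.94  1.71  0.93  0.98  0.48]
wrist [460. 215.] 1622 [0.5639 0.2546] rect [563.8 253.5] [32.9 38.1] ang 142.3
wrist [317. 233.] 1424 [0.5829 0.1448] rect [583.4 145.8] [52.4 23.7] ang 2.0999999999999943
top [258. 210.] 2694 [0.6221 0.1442] rect [605.8 176.8] [250.2 104.4] ang 78.7
top [211. 235.] 162 [0.5637 0.2529] rect [562.4 251.6] [30.8 35.4] ang 134.5
```

View pics/c6.png

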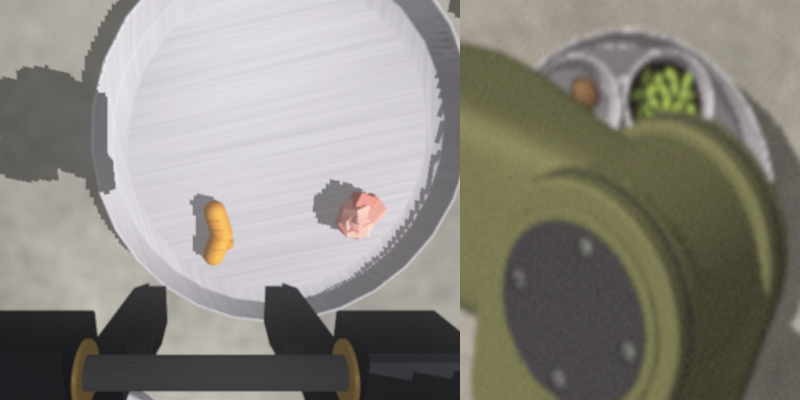

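Call:
{"method": "carry_out", "body": {
  "offset": [
    [0,0.001,-0.04],
    [0,0,-0.04],
    [0,0,-0.03],
    [0,0,-0.013],
    [0,0,0]
  ],
  "twist": [0,0,0,0,0]
}}

```text
clock: 14.25
tool_pos: [0.5851, 0.1457, 0.0098]
eef_rot: [-0.491, -0.509, 0.509, 0.491]
contact_force: [-0.4, -0.1, -0.3]
opening: 0.51
```

Call:
{"method": "carry_out", "body": {
  "offset": [
    [0,0,0],
    [0,0,0],
    [0,0,0],
    [0,0,0],
    [0,0,0]
  ],
  "twist": [0,0,0,0,0],
  "grip": 0.005,
  "newtons": 10
}}

```text
clock: 14.88
tool_pos: [0.5855, 0.1467, 0.0104]
eef_rot: [0.491, 0.51, -0.509, -0.49]
contact_force: [-0.5, 0.2, 5.2]
opening: 0.215
```

Call:
{"method": "carry_out", "body": {
  "offset": [
    [0,0,0.02],
    [0,0,0.04],
    [0,0,0.05],
    [0,0,0]
  ],
  "twist": [0,0,0,0]
}}

```text
clock: 15.38
tool_pos: [0.5869, 0.1484, 0.1245]
eef_rot: [0.491, 0.512, -0.507, -0.49]
contact_force: [-0.1, 0.5, 0.1]
opening: 0.215
```

Call:
{"method": "carry_out", "body": {
  "offset": [
    [-0.017,-0.044,0],
    [-0.017,-0.044,0],
    [-0.017,-0.044,0],
    [-0.017,-0.044,0],
    [-0.017,-0.044,0],
    [-0.018,-0.044,0],
    [-0.018,-0.044,0],
    [0,0,-0.03]
  ],
  "twist": [-4,-4,-4,-4,-4,-4,0,0]
}}

```text
clock: 16.38
tool_pos: [0.4622, -0.1669, 0.0898]
eef_rot: [0.588, 0.393, -0.395, -0.586]
contact_force: [-0.9, 0.2, -1.8]
opening: 0.213
```

Call:
{"method": "carry_out", "body": {
  "offset": [
    [0,0,-0.03],
    [0,0,-0.01],
    [0,0,0]
  ],
  "twist": [0,0,0]
}}

```text
clock: 16.75
tool_pos: [0.4637, -0.1612, 0.0495]
eef_rot: [-0.585, -0.396, 0.397, 0.586]
contact_force: [-0.1, -0.4, 0.5]
opening: 0.219
```

```bash
python3 - <<'E'
from h import *
show(); im,p=save('wrist','w7')
E
```

```text
t 16.75 pos [ 0.4637 -0.1612  0.0495] jaw ang 68.2 down [-0.001  0.    -1.   ] open 19.3 F [-0.1 -0.4  0.5] q [ 0.66  0.95 -0.72  2.08  1.2   0.61  0.26]
```

View pics/w7.png

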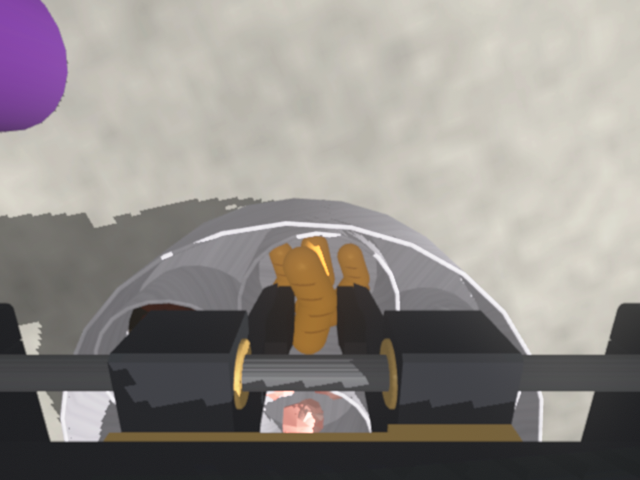

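Call:
{"method": "carry_out", "body": {
  "offset": [
    [0.002,0.001,-0.004],
    [0,0,0],
    [0,0,0]
  ],
  "twist": [0,0,0]
}}

```text
clock: 17.18
tool_pos: [0.4662, -0.1606, 0.0461]
eef_rot: [0.586, 0.396, -0.396, -0.586]
contact_force: [-0.3, -0.0, -0.3]
opening: 0.218
```

Call:
{"method": "carry_out", "body": {
  "offset": [
    [0,0,0],
    [0,0,0],
    [0,0,0.02],
    [0,0,0.03],
    [0,0,0.05]
  ],
  "twist": [0,0,0,0,0],
  "grip": 0.029
}}

```text
clock: 17.8
tool_pos: [0.465, -0.1605, 0.1458]
eef_rot: [-0.585, -0.396, 0.397, 0.586]
contact_force: [0.8, -1.0, 0.4]
opening: 0.328
```

```bash
python3 - <<'E'
from h import *
show()
# salt min-width direction from w6-like mask: use t6 and w4
E
```

```text
t 17.8 pos [ 0.465  -0.1605  0.1458] jaw ang 68.2 down [-0.003  0.001 -1.   ] open 28.9 F [ 0.8 -1.   0.4] q [ 0.75  0.81 -0.87  2.03  0.92  0.76  0.49]
```

Call:
{"method": "carry_out", "body": {
  "offset": [
    [0.012,0.05,0],
    [0.012,0.05,0],
    [0.012,0.05,0],
    [0.012,0.05,0],
    [0.012,0.05,0],
    [0.012,0.05,0],
    [0.012,0.05,0],
    [0.0145,0.05,0]
  ],
  "twist": [-3,-3,-3,-3,-3,-3,-3,-3],
  "grip": 0.06
}}

```text
clock: 18.8
tool_pos: [0.5645, 0.2409, 0.1457]
eef_rot: [0.656, 0.265, -0.266, -0.655]
contact_force: [0.3, -1.0, 0.1]
opening: 0.679
```

Call:
{"method": "carry_out", "body": {
  "offset": [
    [0,0.014,-0.01],
    [0,0,-0.01],
    [0,0,0]
  ],
  "twist": [0,0,0]
}}

```text
clock: 19.18
tool_pos: [0.5639, 0.2502, 0.1241]
eef_rot: [0.656, 0.264, -0.267, -0.654]
contact_force: [0.3, -0.1, 0.0]
opening: 0.679
```

```bash
python3 - <<'E'
from h import *
show(); im,p=save('wrist','w8'); it,pt=save('top','t8')
pos('wrist',im,p,(200,100,450,300),.016)
rb=im.astype(int)[:,:,0]-im.astype(int)[:,:,2]; ys,xs=np.where(rb[100:300,200:450]>25); P=np.array([tow(p,(x+200,y+100),.016)[:2] for x,y in zip(xs,ys)])*1000
print([(a,round(np.ptp(P@[np.cos(np.radians(a)),np.sin(np.radians(a))]),1)) for a in range(0,180,15)])
cv2.imwrite('pics/c8.png',np.hstack([im[:,:,::-1][:400,100:500],cv2.resize(it[183:308,345:470,::-1],(400,400),interpolation=2)]))
E
```

```text
t 19.175 pos [0.5639 0.2502 0.1241] jaw ang 44.1 down [-0.003 -0.004 -1.   ] open 59.8 F [ 0.3 -0.1  0. ] q [-0.11  0.92 -0.72  1.67  0.76  0.87 -0.39]
wrist [317. 235.] 1606 [0.5635 0.2519] rect [563.8 251.1] [30.1 39.2] ang 140.6
[(0, np.float64(36.7)), (15, np.float64(37.2)), (30, np.float64(35.4)), (45, np.float64(32.3)), (60, np.float64(32.0)), (75, np.float64(34.7)), (90, np.float64(37.0)), (105, np.float64(38.5)), (120, np.float64(38.2)), (135, np.float64(38.1)), (150, np.float64(39.6)), (165, np.float64(38.4))]
```

View pics/c8.png

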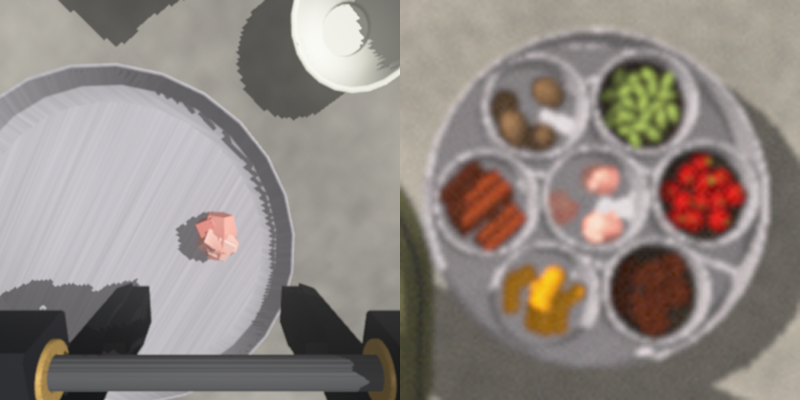

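Call:
{"method": "carry_out", "body": {
  "offset": [
    [0,0.001,-0.04],
    [0,0,-0.04],
    [0,0,-0.025],
    [0,0,-0.013],
    [0,0,0]
  ],
  "twist": [7,0,0,0,0]
}}

```text
clock: 19.9
tool_pos: [0.5646, 0.2543, 0.0077]
eef_rot: [0.638, 0.305, -0.305, -0.638]
contact_force: [-0.5, 1.1, -0.2]
opening: 0.68
```

Call:
{"method": "carry_out", "body": {
  "offset": [
    [0,0,0],
    [0,0,0],
    [0,0,0],
    [0,0,0],
    [0,0,0]
  ],
  "twist": [0,0,0,0,0],
  "grip": 0.01,
  "newtons": 18
}}

```text
clock: 20.52
tool_pos: [0.5647, 0.2544, 0.0082]
eef_rot: [0.638, 0.305, -0.305, -0.638]
contact_force: [-0.7, -1.2, 5.4]
opening: 0.328
```

Call:
{"method": "carry_out", "body": {
  "offset": [
    [0,0,0.02],
    [0,0,0.04],
    [0,0,0.05],
    [0,0,0]
  ],
  "twist": [0,0,0,0]
}}

```text
clock: 21.02
tool_pos: [0.5665, 0.2569, 0.1227]
eef_rot: [-0.637, -0.308, 0.302, 0.639]
contact_force: [0.1, 1.2, -0.7]
opening: 0.325
```

```bash
python3 - <<'E'
from h import *
show(); im,p=save('wrist','w9')
E
```

```text
t 21.025 pos [0.5665 0.2569 0.1227] jaw ang 51.2 down [ 0.007  0.006 -1.   ] open 28.6 F [ 0.1  1.2 -0.7] q [-0.1   0.93 -0.75  1.66  0.79  0.87 -0.29]
```

View pics/w9.png

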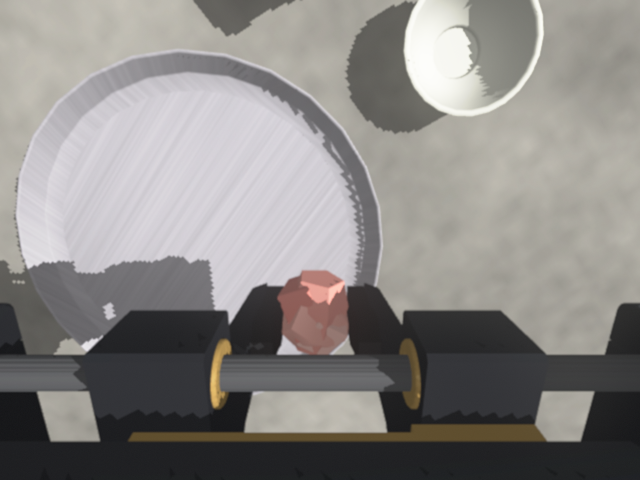

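Call:
{"method": "carry_out", "body": {
  "offset": [
    [-0.002,-0.05,0],
    [-0.002,-0.05,0],
    [-0.002,-0.05,0],
    [-0.002,-0.05,0],
    [-0.002,-0.05,0],
    [-0.002,-0.05,0],
    [-0.002,-0.05,0],
    [-0.002,-0.05,0]
  ],
  "twist": [0,0,0,0,0,0,0,0]
}}

```text
clock: 22.08
tool_pos: [0.5474, -0.1472, 0.1168]
eef_rot: [-0.637, -0.305, 0.306, 0.638]
contact_force: [0.3, 0.7, -0.2]
opening: 0.325
```

Call:
{"method": "carry_out", "body": {
  "offset": [
    [-0.001,-0.045,0],
    [0,0,-0.03],
    [0,0,-0.025],
    [0,0,-0.007],
    [0,0,0],
    [0,0,0]
  ],
  "twist": [0,0,0,0,0,0]
}}

```text
clock: 22.82
tool_pos: [0.5481, -0.1903, 0.0565]
eef_rot: [0.638, 0.306, -0.305, -0.638]
contact_force: [-0.0, 0.1, -0.5]
opening: 0.323
```

On target; releasing.

Call:
{"method": "carry_out", "body": {
  "offset": [
    [0,0,0],
    [0,0,0],
    [0,0,0.02],
    [0,0,0.04],
    [0,0,0.05],
    [0,0,0.05]
  ],
  "twist": [0,0,0,0,0,0],
  "grip": 0.055
}}

```text
clock: 23.58
tool_pos: [0.5474, -0.1902, 0.2187]
eef_rot: [0.638, 0.306, -0.305, -0.638]
contact_force: [0.7, 0.0, -0.2]
opening: 0.631
```

Call:
{"method": "carry_out", "body": {
  "offset": [
    [-0.02,-0.05,0.02],
    [-0.02,-0.05,0.02],
    [-0.02,-0.05,0],
    [-0.02,-0.05,0],
    [-0.02,-0.05,0],
    [0,0,0],
    [0,0,0]
  ],
  "twist": [0,0,0,0,0,0,0]
}}

```text
clock: 24.45
tool_pos: [0.4479, -0.4396, 0.2569]
eef_rot: [0.638, 0.306, -0.305, -0.638]
contact_force: [0.1, -0.1, -1.2]
opening: 0.626
```

```bash
python3 - <<'E'
from h import *
show(); it,pt=save('top','t10'); im,p=save('scene','s10')
a=cv2.imread('pics/top.png')
cv2.imwrite('pics/c10.png',np.vstack([np.hstack([cv2.resize(it[183:308,345:470,::-1],(400,400),interpolation=2),cv2.resize(im[240:340,195:320,::-1],(400,400),interpolation=2)]),cv2.resize(it[140:370,60:580,::-1],(800,200))]))
E
```

```text
t 24.45 pos [ 0.4479 -0.4396  0.2569] jaw ang 51.2 down [ 0.001  0.001 -1.   ] open 55.1 F [ 0.1 -0.1 -1.2] q [ 1.17  0.81 -0.93  1.52  0.68  1.16  1.01]
```

View pics/c10.png

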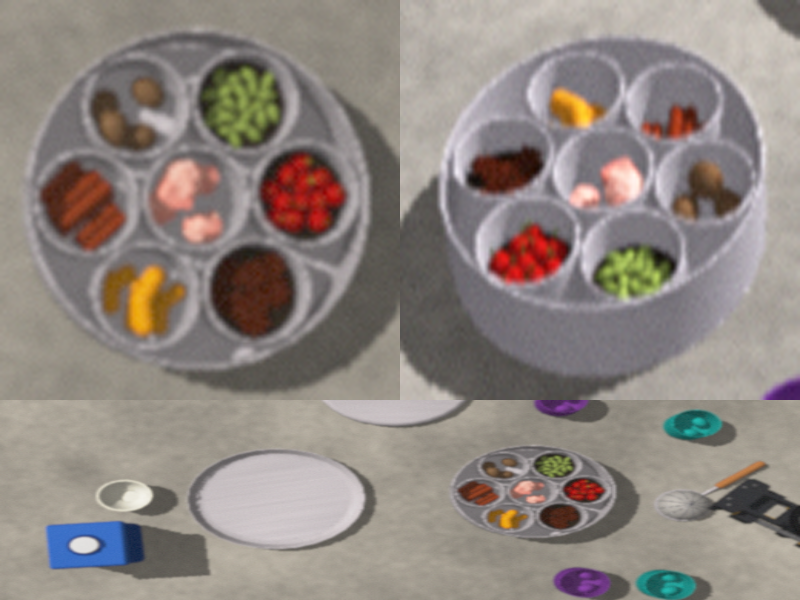

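```bash
python3 - <<'E'
from h import *
pt,ps=camera_params('top'),camera_params('scene')
for n,a,b in [('salt',(183,185),(620,180)),('nut',(115,124),(707,178)),('nut?',(145,92),(707,178)),('tur',(146,300),(575,107)),('rim salt near left',(147,195),(560,178))]:
    u=(345+a[0]/3.2,183+a[1]/3.2); v=(195+(b[0]-400)/3.2,240+b[1]/4)
    best=min((np.linalg.norm((tow(pt,u,z)-tow(ps,v,z))[:2])*1000,z) for z in np.arange(0,.08,.001)); print(n,best,tow(pt,u,best[1]))
E
```

```text
salt (np.float64(0.5741473191532968), np.float64(0.042)) [ 0.54518884 -0.18973739  0.042     ]
nut (np.float64(0.3700001946967728), np.float64(0.038)) [ 0.58983037 -0.14231216  0.038     ]
nut? (np.float64(0.6190395647853332), np.float64(0.062)) [ 0.60937463 -0.16095684  0.062     ]
tur (np.float64(1.3176146008499074), np.float64(0.037)) [ 0.46342408 -0.16257217  0.037     ]
rim salt near left (np.float64(60.009071007947234), np.float64(0.033)) [ 0.53893045 -0.16514026  0.033     ]
```

Call:
{"method": "carry_out", "body": {
  "offset": [
    [0.02,0.05,0],
    [0.02,0.05,0],
    [0.01,0.05,-0.02],
    [0,0.04,-0.02],
    [0,0,-0.03],
    [0,0,0],
    [0,0,0]
  ],
  "twist": [10,10,10,10,0,0,0],
  "grip": 0.0
}}

```text
clock: 25.42
tool_pos: [0.4983, -0.2503, 0.1869]
eef_rot: [0.495, 0.505, -0.505, -0.494]
contact_force: [-0.4, 0.5, -0.0]
opening: 0.008
```

```bash
python3 - <<'E'
from h import *
show(); im,p=save('wrist','w11')
K=p['camera_matrix'];Rm=R.from_quat(p['orientation'])
def proj(X):
    c=Rm.inv().apply(np.array(X)-p['eye']); c=c*[1,-1,-1]; q=c@K.T; return q[:,:2]/q[:,2:]
c=(.5352,-.1961); q=proj([[*c,.051],[c[0]+.01,c[1]+.006,.04]]); print(q)
t=np.linspace(0,2*np.pi,60); o=im[:,:,::-1].copy()
cv2.polylines(o,[proj(np.c_[c[0]+.0355*np.cos(t),c[1]+.0355*np.sin(t),0*t+.051]).astype(np.int32)],True,(0,255,0),1)
cv2.imwrite('pics/w11o.png',o)
E
```

```text
t 25.425 pos [ 0.4983 -0.2503  0.1869] jaw ang 91.2 down [ 0.001 -0.    -1.   ] open 0.7 F [-0.4  0.5 -0. ] q [ 0.94  0.86 -1.03  1.8   0.88  1.01  1.14]
[[376.86345042 270.42580943]
 [380.63841631 276.28005707]]
```

View pics/w11o.png

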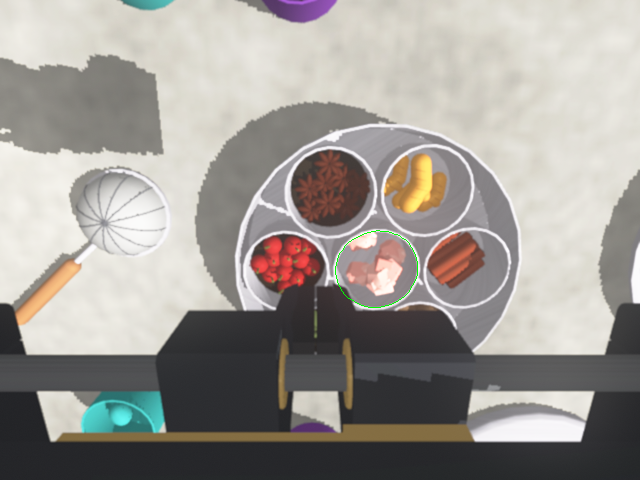

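Call:
{"method": "carry_out", "body": {
  "offset": [
    [0.015,0.02,-0.01],
    [0.015,0.02,-0.02],
    [0.01,0.012,-0.03],
    [0.01,0.01,-0.03],
    [0,0,-0.03],
    [0,0,0],
    [0,0,0]
  ],
  "twist": [8,8,8,8,0,0,0]
}}

```text
clock: 26.35
tool_pos: [0.5485, -0.1889, 0.0674]
eef_rot: [0.338, 0.622, -0.621, -0.336]
contact_force: [0.4, -0.4, 1.2]
opening: 0.007
```

Call:
{"method": "carry_out", "body": {
  "offset": [
    [0,0,-0.008],
    [0,0,0]
  ],
  "twist": [0,0]
}}

```text
clock: 26.6
tool_pos: [0.5474, -0.1889, 0.0579]
eef_rot: [-0.337, -0.622, 0.622, 0.337]
contact_force: [0.2, 0.7, -0.3]
opening: 0.007
```

Call:
{"method": "carry_out", "body": {
  "offset": [
    [0,0,-0.004],
    [0,0,0]
  ],
  "twist": [0,0]
}}

```text
clock: 26.85
tool_pos: [0.5473, -0.1886, 0.0536]
eef_rot: [-0.336, -0.622, 0.622, 0.337]
contact_force: [-0.4, -0.8, -0.2]
opening: 0.006
```

Call:
{"method": "carry_out", "body": {
  "offset": [
    [0,0,-0.003],
    [0,0,0]
  ],
  "twist": [0,0]
}}

```text
clock: 27.1
tool_pos: [0.5473, -0.1885, 0.0505]
eef_rot: [-0.336, -0.622, 0.622, 0.337]
contact_force: [-0.5, -0.1, -0.1]
opening: 0.003
```

Call:
{"method": "carry_out", "body": {
  "offset": [
    [0,0,-0.003],
    [0,0,0]
  ],
  "twist": [0,0]
}}

```text
clock: 27.35
tool_pos: [0.5473, -0.1886, 0.0475]
eef_rot: [-0.336, -0.622, 0.622, 0.337]
contact_force: [0.9, 0.4, 0.5]
opening: 0.004
```

Call:
{"method": "carry_out", "body": {
  "offset": [
    [0,0,-0.002],
    [0,0,0]
  ],
  "twist": [0,0]
}}

```text
clock: 27.6
tool_pos: [0.5482, -0.1886, 0.0465]
eef_rot: [0.337, 0.622, -0.622, -0.336]
contact_force: [-0.1, -0.2, 4.5]
opening: 0.002
```

Call:
{"method": "carry_out", "body": {
  "offset": [
    [0,0,-0.002],
    [0,0,0]
  ],
  "twist": [0,0]
}}

```text
clock: 27.85
tool_pos: [0.5485, -0.1885, 0.0463]
eef_rot: [0.337, 0.622, -0.622, -0.335]
contact_force: [-3.5, -0.6, 16.7]
opening: 0.005
```

Call:
{"method": "carry_out", "body": {
  "offset": [
    [0,0,-0.002],
    [0,0,0]
  ],
  "twist": [0,0]
}}

```text
clock: 28.1
tool_pos: [0.5487, -0.1883, 0.0461]
eef_rot: [-0.338, -0.622, 0.622, 0.335]
contact_force: [-7.1, -0.7, 30.0]
opening: 0.005
```

Call:
{"method": "carry_out", "body": {
  "offset": [
    [0,0,0.02],
    [0,0,0.015],
    [-0.013,-0.008,0],
    [-0.013,-0.008,0],
    [0,0,0],
    [0,0,-0.02],
    [0,0,0]
  ],
  "twist": [0,0,0,0,0,0,0]
}}

```text
clock: 28.98
tool_pos: [0.5204, -0.2045, 0.0553]
eef_rot: [-0.336, -0.622, 0.622, 0.338]
contact_force: [-0.3, -1.0, 0.1]
opening: 0.007
```

Call:
{"method": "carry_out", "body": {
  "offset": [
    [0,0,-0.006],
    [0,0,0]
  ],
  "twist": [0,0]
}}

```text
clock: 29.22
tool_pos: [0.5215, -0.2044, 0.0507]
eef_rot: [0.336, 0.622, -0.622, -0.337]
contact_force: [0.8, 0.0, -0.8]
opening: 0.006
```

Call:
{"method": "carry_out", "body": {
  "offset": [
    [0,0,-0.006],
    [0,0,0]
  ],
  "twist": [0,0]
}}

```text
clock: 29.48
tool_pos: [0.5213, -0.2046, 0.0444]
eef_rot: [-0.336, -0.622, 0.622, 0.337]
contact_force: [0.3, -0.3, -0.3]
opening: 0.004
```

Call:
{"method": "carry_out", "body": {
  "offset": [
    [0,0,-0.006],
    [0,0,0]
  ],
  "twist": [0,0]
}}

```text
clock: 29.72
tool_pos: [0.5212, -0.2046, 0.0383]
eef_rot: [-0.336, -0.622, 0.622, 0.337]
contact_force: [0.1, -0.0, 0.2]
opening: 0.007
```

Call:
{"method": "carry_out", "body": {
  "offset": [
    [0,0,-0.004],
    [0,0,0]
  ],
  "twist": [0,0]
}}

```text
clock: 29.98
tool_pos: [0.5213, -0.2045, 0.0344]
eef_rot: [-0.336, -0.622, 0.622, 0.337]
contact_force: [0.0, 0.7, 0.6]
opening: 0.004
```

Call:
{"method": "carry_out", "body": {
  "offset": [
    [0.003,0.002,0],
    [0.003,0.002,0],
    [0,0,0]
  ],
  "twist": [0,0,0]
}}

```text
clock: 30.35
tool_pos: [0.5275, -0.2005, 0.0346]
eef_rot: [-0.336, -0.622, 0.622, 0.337]
contact_force: [-1.0, -0.8, -1.1]
opening: 0.006
```

Call:
{"method": "carry_out", "body": {
  "offset": [
    [0.003,0.002,0],
    [0,0,0]
  ],
  "twist": [0,0]
}}

```text
clock: 30.6
tool_pos: [0.5279, -0.2, 0.0341]
eef_rot: [-0.335, -0.62, 0.624, 0.338]
contact_force: [-4.4, -2.5, 0.7]
opening: 0.004
```

Call:
{"method": "carry_out", "body": {
  "offset": [
    [0.002,0.001,0],
    [0,0,0]
  ],
  "twist": [0,0]
}}

```text
clock: 30.85
tool_pos: [0.5281, -0.1998, 0.0338]
eef_rot: [-0.335, -0.619, 0.625, 0.339]
contact_force: [-8.5, -3.8, 4.3]
opening: 0.002
```

Call:
{"method": "carry_out", "body": {
  "offset": [
    [-0.005,-0.003,0],
    [-0.003,-0.002,0.01],
    [0,0,0.03],
    [0,0,0.05],
    [0,-0.02,0.05],
    [-0.02,-0.05,0.02],
    [-0.02,-0.05,0],
    [-0.02,-0.05,0]
  ],
  "twist": [0,0,0,0,0,0,0,0]
}}

```text
clock: 31.85
tool_pos: [0.4648, -0.3739, 0.1964]
eef_rot: [0.337, 0.622, -0.622, -0.335]
contact_force: [1.4, -0.3, -0.2]
opening: 0.005
```

Call:
{"method": "carry_out", "body": {
  "offset": [
    [-0.02,-0.05,0],
    [0,0,0],
    [0,0,0]
  ],
  "twist": [0,0,0]
}}

```text
clock: 32.22
tool_pos: [0.4455, -0.4215, 0.1956]
eef_rot: [0.337, 0.623, -0.621, -0.336]
contact_force: [0.3, -0.3, -1.0]
opening: 0.004
```

```bash
python3 - <<'E'
from h import *
show(); it,pt=save('top','t12'); im,p=save('scene','s12')
cv2.imwrite('pics/c12.png',np.vstack([np.hstack([cv2.resize(it[183:308,345:470,::-1],(400,400),interpolation=2),cv2.resize(im[240:340,195:320,::-1],(400,400),interpolation=2)]),cv2.resize(it[140:370,60:580,::-1],(800,200))]))
E
```

```text
t 32.225 pos [ 0.4455 -0.4215  0.1956] jaw ang 123.2 down [ 0.002  0.001 -1.   ] open 0.4 F [ 0.3 -0.3 -1. ] q [ 1.24  0.97 -1.15  1.62  0.94  1.2   2.03]
```

View pics/c12.png

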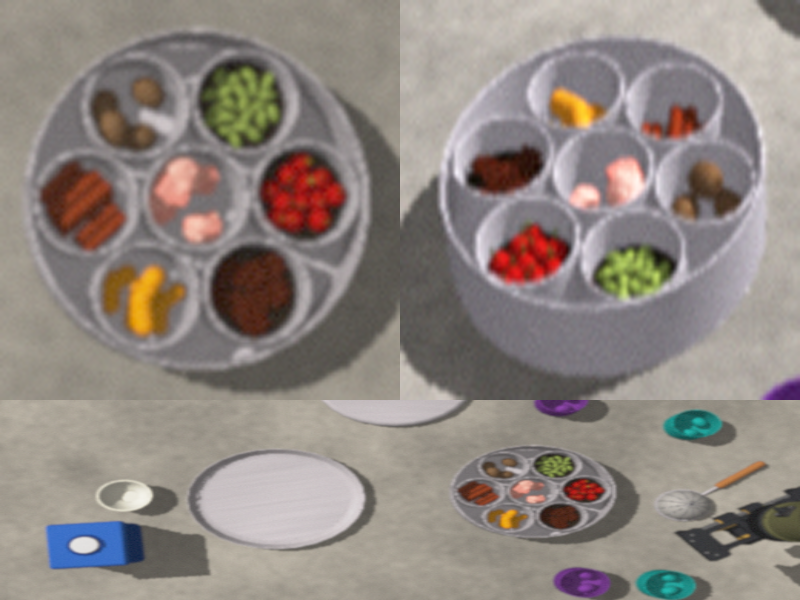

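```bash
python3 -c "
from h import *
print(job.finish_job())"
```

```text
the job is handed in; nothing more can be done
None
```

All four spices are back in the cups with their own kind, placed in the order nutmeg, cinnamon, turmeric, salt. I handed the job in at about 32 s on the robot clock.

- **Final pictures (top and scene):** the thali is empty and each spice sits inside its cup, below the rim. In the top picture the tub, pinch bowl, sieve and purple and turquoise look-alikes show no visible movement; I did not measure them.
- **Salt sits highest:** a fingertip probe met it at about z = 46 mm, with the rim at 51 mm. It rests partly on the lumps already there. Pressing down on it (30 N read at the wrist) did not lower it. A sideways nudge of about 8 N moved it slightly outward at most. Its final height was not measured again.
- **Nutmeg and turmeric:** triangulating the two cameras gave surface heights of about 38 mm and 37 mm. I did not measure the cinnamon, but it lies flat on the other sticks.

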